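# Lean a welded test plate on the inspection rack

### The job

Take the taller of the two welded test plates out of the wooden stand and lean it on the metal rack at 25 degrees from upright: foot on the rubber pad in front of the rail, back resting square on the rail. The rail may be clamped anywhere along its guides, so feel for it with the tilted plate. Set the foot down gently while you still hold the plate (no dropping, no hard pressing), then let go so that it stays at that angle without sliding; leave the shorter plate and everything else on the table alone.

Things in the scene. Friction and masses are not known exactly. Their poses are not given: they have to be found in the camera images.
- tall_plate: The taller bare aluminium test plate, 140 mm tall, 70 mm wide, 8 mm thick, about 0.2 kg, with a low weld bead across the middle of both faces; its two faces and ends are alike except for this. It starts upright in one of the stand's two slots (which one varies). Origin at the centre of its underside (foot) edge; z runs up the plate, x is the 8 mm thickness (face normal), y the 70 mm width. Top edge 140 mm from the origin along z.
- tall_plate_center (a point): Centre of the taller plate, 70 mm up from its foot; axes as the plate's.
- short_plate_center (a point): Centre of the shorter plate, 47.5 mm up from its foot; otherwise like the tall one but 95 mm tall. It stands in the other slot and stays there.
- short_plate: The shorter plate itself, origin at the centre of its foot edge.
- stand: Fixed wooden storage stand, 130 mm (x) by 90 mm (y) by 30 mm high, origin at the centre of its underside. Two slots along its y at x = -35 and +35 mm, 10 mm wide, floor 10 mm above the table, 20 mm deep, open at both ends; the 8 mm plates stand in them loosely.
- rack: Fixed metal leaning rack, origin at the centre of its underside, z up. Base 130 mm (x) by 140 mm (y), 10 mm high; on it a rubber pad, x from -58 to +26 mm, y from -43 to +43 mm, top 12 mm above the table: the foot stands here and grips, it does not slide when leaning 25 degrees. Plates lean towards the rack's +x on a rail that is not tracked (see rack_travel).
- rack_travel (a point): Middle of the travel of the rail's axis (rack x = +30 mm, 80 mm above the table). The rail itself: 10 mm round bar along the rack's y between two posts at y = -56 and +56 mm, on a carriage clamped immovably anywhere from 18 mm to -x to 18 mm to +x of this point; where, is not measured.
- rack_pad (a point): Centre of the pad's top face (rack x = -16 mm, 12 mm up). An 8 mm plate at 25 degrees has the centre of its foot edge 41 mm to -x of the rail's axis and 2 mm above the pad, and touches the rail about 77 mm up from its foot, so hold the plate above 90 mm. Each 1 mm of foot position changes the lean by 0.7 degree.
- caliper: Bystander: caliper lying on the table, 230 mm long.
- parts_tin: Bystander: round tin, 53 mm across, 22 mm high.
- loupe: Bystander: black loupe, 33 mm across, 30 mm high.
- collet_1: Bystander: steel collet standing upright, 26 mm across, 34 mm high.
- ring_gauge: Bystander: steel ring lying flat, 49 mm across, 15 mm high.
- pin_vise: Bystander: slim metal pin vise lying flat, 99 mm long.
There are look-alikes about, which are no part of the job. Leave any purple look-alike of the tall_plate alone.

How it is judged (in metres and radians):
On the way, in this order (a step that is already met when the one before it is completed fails the run):
1. the taller plate is lifted clear of the stand (z of tall_plate in the frame of stand above 0.04 m and contact force between tall_plate and the fingers above 1 N), for 0.1 s.
2. the foot of the taller plate stands on the rack's pad while the fingers still hold it (x of tall_plate in the frame of rack between -0.058 and 0.026 m and z of tall_plate in the frame of rack between 0.01 and 0.0165 m and y of tall_plate in the frame of rack between -0.03 and 0.03 m and contact force between tall_plate and the fingers above 1 N and contact force between tall_plate and rack above 0.3 N), for 0.2 s.
At the end, for the whole second after the job is handed in: The taller plate leans on the rack's rail, released and at rest: 25 degrees from upright within 3 degrees, foot on the pad, square to the rail within 0.1 rad (x of tall_plate in the frame of rack between -0.058 and 0.026 m and z of tall_plate in the frame of rack between 0.01 and 0.0165 m and y of tall_plate in the frame of rack between -0.03 and 0.03 m and angle between tall_plate's own z axis and vertical between 0.383972 and 0.488692 rad and angle between the y axis of tall_plate and the y axis of rack, either way round below 0.1 rad and contact force between tall_plate and rack above 0.3 N and contact force between tall_plate and the fingers below 0.05 N and linear speed of tall_plate below 0.01 m/s and angular speed of tall_plate below 0.05 rad/s); the robot touches nothing.
It fails at once if the plate is pressed on the rack with more than 60 N (contact force between tall_plate and rack above 60 N).
It fails at once if the shorter plate is moved by more than 20 mm (distance of short_plate from where it was at the start of the episode above 0.02 m).
It fails at once if another thing on the table is moved by more than 25 mm (distance of any of caliper, parts_tin, loupe, collet_1, ring_gauge, pin_vise from where it was at the start of the episode above 0.025 m).
It also fails if it takes over 38 s, if anything falls off the work surface, if the arm or the gripper's body presses on something with over 40 N, if the wrist force passes 120 N, or if a joint passes its speed limit or range.

### The arm

A 7-joint arm with a two-finger parallel gripper is mounted at the origin on a cart in front of the work surface, level with it; the furniture and walls round the work are solid. World frame = base frame: x ahead of the robot, y to its left, z up, the work surface at z = 0. Lengths are in mm, angles in rad, forces in N, time in s.
With the tool pointing down it reaches from about 400 to 875 mm from the base axis. Payload 4.4 kg.
Tool frame: the origin (TCP) lies at the very end of the fingers, on their centre line; the grasp point (between the pads) lies 19 mm behind it; z points along the fingers, y is the direction in which the jaws open and shut (so a half turn about z gives the same grasp; the last joint's range is limited). The gripper opens to 85 mm and grips with 20 to 120 N. Pads are 22 mm wide; open, the fingers measure 114 mm over their backs; the gripper's body (76 mm by 85 mm) begins 54 mm behind the grasp point. The pads swing forward as they close: fully open they stand 13 mm farther back than shut.
Start: joints at [-1.253, 0.628, 0.038, 1.517, -0.027, 0.996, -0.02], TCP at [243.368, 602.735, 231.313] pointing down, gripper open.
Joint ranges: [-3.06, 3.06], [-0.37, 2.12], [-1.25, 1.32], [0.18, 2.47], [-1.1, 4.24], [0.23, 1.98], [-2.94, 2.94]. Speed limits (rad/s): [2.57, 2.57, 3.14, 3.14, 3.14, 3.14, 3.14].

### API

Orientations are given as [roll, pitch, yaw] about the fixed x, y, z axes, in that order (R = Rz(yaw) Ry(pitch) Rx(roll)).
In Python, from cell import ctrl gives the robot as it stands.
- The arm moves only by the shell command python3 -m crank 'ROWS' [OPENING]. ROWS is JSON, a list that holds one entry, the list of rows, each a list of 6 numbers: the shift along the tool's x, y, z in units of 30 mm (1.0 is 30 mm), then the turn, a rotation vector about the tool's x, y, z in units of 6 degrees (1.0 is 6 degrees). In form: [[[tx, ty, tz, rx, ry, rz], ...]]. A call has 1 to 12 rows; each row shifts and turns the pose as measured when the row begins, along the tool's axes as they then stand; what a row does not reach is not made up. A row lasts 1/12 s, in which the tool goes at most 41.7 mm and 7.16 degrees, less where a joint would pass 70% of its speed; a pose out of reach is approached as far as the arm can. A call is refused whole if a number of a shift passes 1 or a number of a turn 1, either way. A call with a gripper value outside its range is refused whole. OPENING is the gripper command: -1 is fully open, 1 is shut, values between are in proportion, set as the call begins (- or left out, the last holds). The fingers move at their own pace and stop on an object; the grip force is fixed at half the most. Time passes only in rows, so rows that do not move let the fingers close. It gives the time, the measured TCP pose, the force and the opening at its end, in the units of the state.
- ctrl.read_state(): the state, without advancing time (a new reading comes with each control period).
- ctrl.get_image(name): name is "side" or "top" or "wrist"; returns a dict with "color" (420x560x3 uint8, red, green, blue), "depth" (420x560 float32, mm along the optical axis (not along the pixel's ray), 0 where there is no reading), "camera_matrix" (3x3 intrinsics, pixels), "R" (3x3) and "t" (3): a world point X has camera coordinates R X + t. Camera axes: x right, y down, z forward; pixel columns grow to the right and rows downward; lengths in mm; the calibration is good to about 2 mm. A picture is of the moment at which its call begins.
- ctrl.finish_job(): hands the job in, once; it reports no verdict.
Trained networks look in a picture, given as the dict that the camera call returned (one of the last four; its "shot" number tells which), for a name from the list of things; names that differ only in an ending like _2 or _b are one class to them, and where a whole thing is asked for, a point or a joint stands for the part that bears it (a point fixed in the world has none). Each returns a list of dicts, best first, with "conf" (0 to 1); they miss things now and then, are a little off and sometimes report something else, mostly with a low value. They report only what shows in the picture. A call takes as long as a camera call. They do not tell look-alikes from the thing itself.
- ctrl.search_frame(query, picture): "extent" ([centre column, centre row, width, height] in pixels, round what is visible of it).
The state is a dict: "clock": time; "qpos": joint angles; "qd": joint speeds; "tau": joint torques, N m; "eef_pos": TCP position; "tool_rot": TCP orientation; "force": force on the tool from outside, world axes, zero at the start; "torque": the same for the moment, N m; "width": finger opening in mm.
Only numpy, scipy, OpenCV 4.12 (cv2) and the standard library are available. Lean on these libraries where they do the work, as an engineer would, in place of code of your own. Each camera call takes 0.05 s, during which the arm holds its last target. There are 200 camera calls.

## Working session

There is one attempt and no reset: what is moved stays moved. The work goes in short steps, Python scripts to look and compute and a shell command to move; the robot and the scene stay as the last step left them, time stands still between calls to the robot, and variables do not carry over. Pictures are saved under pics/ and viewed, about 8 in all and at most 12, crops included, and the job is handed in when it is done.

```bash
ls; mkdir -p pics; cat > h.py <<'E'
import numpy as np, cv2
from cell import ctrl
from scipy.spatial.transform import Rotation as Ro
def pts(p):
    d=p["depth"];K=p["camera_matrix"];v,u=np.mgrid[0:d.shape[0],0:d.shape[1]]
    c=np.stack([(u-K[0,2])*d/K[0,0],(v-K[1,2])*d/K[1,1],d],-1)
    w=(c-p["t"])@p["R"]; w[d==0]=np.nan; return w
def save(p,n,crop=None,s=1):
    c=p["color"][:,:,::-1]
    if crop: c=c[crop[1]:crop[3],crop[0]:crop[2]]
    cv2.imwrite("pics/"+n,cv2.resize(c,None,fx=s,fy=s))
E
python3 - <<'E'
from h import *
a=ctrl.get_image("top");b=ctrl.get_image("side")
np.savez("a.npz",**a);np.savez("b.npz",**b)
for n,p in(("top",a),("side",b)):
    print(n,"campos",(-p["R"].T@p["t"]).round())
    for q in("tall_plate","short_plate","stand","rack"):
        print(q,[(np.round(r["extent"]),round(r["conf"],2)) for r in ctrl.search_frame(q,p)[:3]])
cv2.imwrite("pics/1.png",cv2.resize(np.vstack([a["color"],b["color"]])[:,:,::-1],None,fx=.71,fy=.71))
print(ctrl.read_state())
E
```

```text
pics
top campos [339.  62. 976.]
tall_plate [(array([257., 165.,  26.,  41.]), 0.84), (array([299., 151.,   9.,  51.]), 0.71)]
short_plate [(array([328., 157.,   6.,  36.]), 0.73)]
stand [(array([314., 164.,  55.,  39.]), 0.88)]
rack [(array([278., 233.,  56.,  59.]), 0.7)]
side campos [ 312. -699.  396.]
tall_plate [(array([311., 208.,  32.,  60.]), 0.83), (array([338., 214.,  35.,  57.]), 0.82)]
short_plate [(array([348., 238.,  40.,  37.]), 0.86)]
stand [(array([341., 258.,  61.,  40.]), 0.7)]
rack [(array([250., 242.,  81.,  55.]), 0.84)]
{'clock': 0.5, 'qpos': array([-1.25281951,  0.62844023,  0.03848835,  1.51743831, -0.02697672,
        0.9963031 , -0.02000279]), 'qd': array([ 0.00082808, -0.000949  , -0.00093875, -0.00116018,  0.00137352,
       -0.00054646, -0.00037129]), 'tau': array([-1.63541779e-03, -5.62797761e+01,  1.22374780e+00, -1.93599468e+01,
        1.08579628e-02,  2.66177485e-03,  1.40395071e-05]), 'eef_pos': array([243.34759154, 602.71476921, 231.27483596]), 'tool_rot': array([-3.14152126e+00, -1.97981867e-05,  2.75780924e+00]), 'force': array([-0.49083265, -0.50531333,  0.50996421]), 'torque': array([-0.01529772, -0.01888621,  0.02744402]), 'width': 85.62583475849301}
```

View pics/1.png

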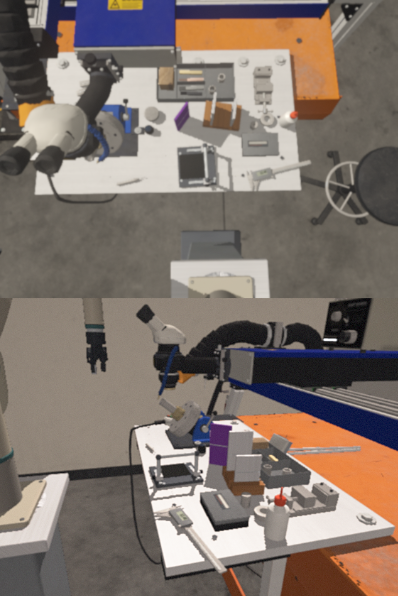

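Picture 1: the top view shows the purple plate at about (257,165), the bare tall plate at (299,151) and the short plate at (328,157), both in the stand at (314,164). The rack is at (278,233). Next are a close crop and the measurements.

```bash
python3 - <<'E'
from h import *
a=dict(np.load("a.npz"));b=dict(np.load("b.npz"))
A=cv2.resize(a["color"][130:270,230:370],(560,560),interpolation=cv2.INTER_CUBIC)
B=cv2.resize(b["color"][170:300,200:400][:, :],(800,520),interpolation=cv2.INTER_CUBIC)
cv2.imwrite("pics/2.png",A[:,:,::-1]);cv2.imwrite("pics/3.png",B[:,:,::-1])
wa=pts(a);wb=pts(b)
np.set_printoptions(suppress=True,precision=1,linewidth=150)
print(a["R"],a["camera_matrix"])
for n,w,p,(x0,y0,x1,y1) in(("top",wa,a,(225,125,375,275)),("side",wb,b,(200,170,400,300))):
    W=w[y0:y1,x0:x1].reshape(-1,3);C=p["color"][y0:y1,x0:x1].reshape(-1,3).astype(int)
    ok=~np.isnan(W[:,0]);W=W[ok];C=C[ok]
    for lab,m in(("z>100",(W[:,2]>102)&(W[:,2]<200)),("rack?",(W[:,2]>6)&(W[:,2]<20)),("rail",(W[:,2]>68)&(W[:,2]<92))):
        Q=W[m].astype(np.float32); 
        if len(Q)<5: continue
        # cluster via grid image
        g=np.zeros((900,1200),np.uint8); ij=np.c_[(Q[:,0]).astype(int),(Q[:,1]+600).astype(int)]
        ok2=(ij>=0).all(1)&(ij[:,0]<900)&(ij[:,1]<1200); Q=Q[ok2];ij=ij[ok2]
        g[ij[:,0],ij[:,1]]=255; g=cv2.dilate(g,np.ones((9,9)))
        k,L=cv2.connectedComponents(g); l=L[ij[:,0],ij[:,1]]
        for i in range(1,k):
            q=Q[l==i]
            if len(q)<25: continue
            (c,s,ang)=cv2.minAreaRect(np.ascontiguousarray(q[:,:2]))
            print(n,lab,len(q),"mean",q.mean(0),"rect",np.array(c),np.array(s),round(ang,1),"zmax",np.percentile(q[:,2],[50,98]),"col",C[m][ok2][l==i].mean(0))
E
```

```text
[[-0.  -1.   0. ]
 [-1.   0.  -0.2]
 [ 0.2 -0.  -1. ]] [[394.3   0.  282.4]
 [  0.  394.3 205.3]
 [  0.    0.    1. ]]
top z>100 227 mean [617.2 116.7 129.1] rect [619.5 117.2] [ 8.8 71.2] 55.0 zmax [134.7 141.8] col [116.3  83.4 126.2]
top z>100 93 mean [635.6 -56.4 104.4] rect [636.8 -56.7] [ 8.1 69.1] 81.6 zmax [104.4 106.7] col [197.2 191.2 183.9]
top z>100 130 mean [635.8  14.2 145.2] rect [641.   13.5] [ 7.9 69.3] 81.6 zmax [149.  152.2] col [185.8 179.7 172.6]
top rack? 315 mean [ 424.8 -139.5   10. ] rect [ 411.7 -141.2] [63.2 69.6] 12.9 zmax [10.  14.2] col [160.8 158.3 148.2]
top rack? 2061 mean [460.8  91.4  10.8] rect [462.3  90.4] [140.1  93.9] 2.8 zmax [10.8 15.1] col [98.1 95.7 92.4]
top rack? 522 mean [463.8  19.6   9.7] rect [464.3  19.9] [139.4  26.4] 1.7 zmax [ 9.4 14.2] col [113.4 112.3 110.9]
top rack? 38 mean [ 503.6 -103.1   13.2] rect [ 502.  -105.7] [71.4 32.3] 49.8 zmax [14.2 19.9] col [149.9 145.8 139.2]
top rack? 110 mean [598.5 -17.5  12.1] rect [608.6 -16.9] [129.5  27.5] 81.8 zmax [11.4 19.2] col [105.8  86.9  71.7]
top rack? 32 mean [616.7 115.1  13.9]
[... 3810 characters left out ...]
. ]
side rail 270 mean [543.1 334.3  79.6] rect [531.2 365.9] [ 54.6 151.5] 24.7 zmax [79.1 91.2] col [121.1 113.2 107.4]
side rail 256 mean [613.8 114.8  80.1] rect [613.4 114.7] [ 7.4 60.9] 55.4 zmax [80.  91.3] col [83.2 49.7 97.3]
side rail 210 mean [620.9 319.   79.9] rect [621.1 326.1] [54.7 67.9] 47.1 zmax [79.7 91.7] col [62.4 71.7 98.9]
side rail 296 mean [ 608.6 -258.5   77.3] rect [ 608.1 -254.2] [24.6 34.9] 21.0 zmax [74.  91.4] col [166.8 131.6 121.5]
side rail 415 mean [635.  -61.8  80.2] rect [636.1 -62.2] [10.4 70.3] 77.7 zmax [80.  91.4] col [135.5 128.6 126. ]
side rail 269 mean [635.    8.9  82.6] rect [640.5   8.1] [ 8.4 69.9] 79.2 zmax [83.3 91.6] col [136.6 129.4 127.8]
```

View pics/2.png

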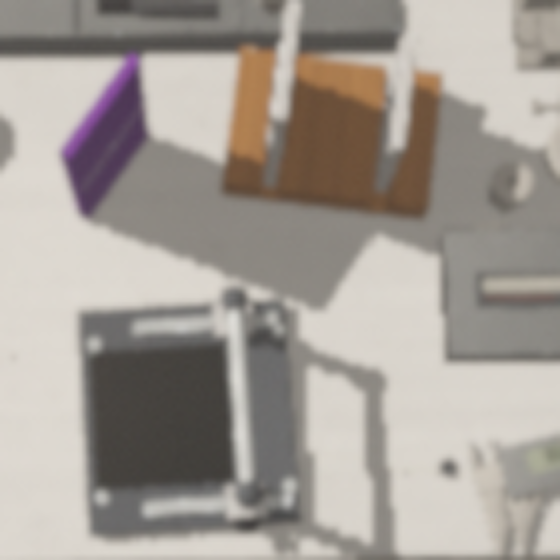

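View pics/3.png

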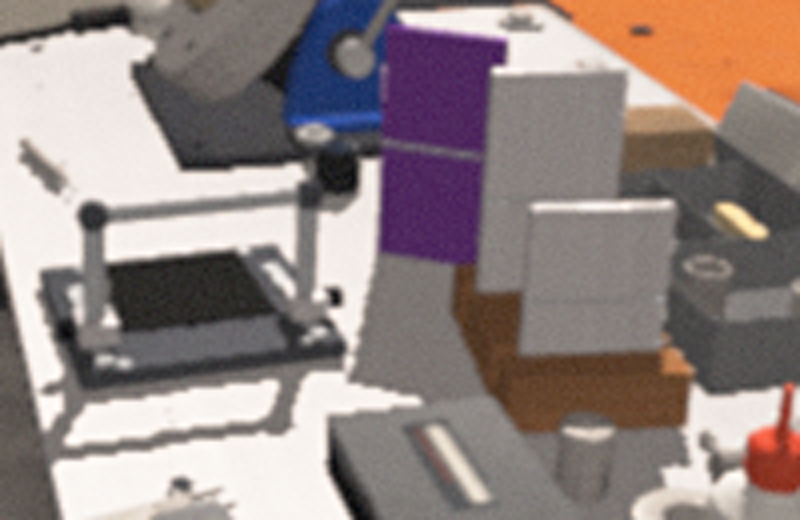

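Pictures 2 and 3. Candidates for the tall plate, in top-view pixels:
- Purple plate at (257,165), standing free on the table: a look-alike, leave it.
- Bare plate at (299,151): top at z≈150, so it is 140 mm tall on the slot floor. This is the one I want.
- Bare plate at (328,157): top at z≈105, so it is the short plate.

The rail is at about y≈40 and the pad is on its +y side. Before moving I'll check the way there for obstacles.

```bash
python3 - <<'E'
from h import *
np.set_printoptions(suppress=True,precision=1,linewidth=150)
a=dict(np.load("a.npz"));b=dict(np.load("b.npz"))
W=np.vstack([pts(a).reshape(-1,3),pts(b).reshape(-1,3)]);W=W[~np.isnan(W[:,0])]
r=np.hypot(W[:,0],W[:,1]);th=np.degrees(np.arctan2(W[:,1],W[:,0]))
for t in range(-20,90,10):
    m=(th>t)&(th<t+10)&(r>250)&(r<900)
    print(t,[(lo,int(m2.sum()),int(np.percentile(r[m2],1)),int(np.percentile(r[m2],50))) for lo in(60,150,250,400) for m2 in[m&(W[:,2]>lo)&(W[:,2]<lo+(150 if lo>100 else 90))] if m2.sum()>8])
# refined: rail line, tall plate, rack base outline
for n,p in(("top",a),("side",b)):
    w=pts(p).reshape(-1,3)
    m=(abs(w[:,0]-464)<42)&(abs(w[:,1]-40)<15)&(w[:,2]>72)&(w[:,2]<95)
    q=w[m];f=np.polyfit(q[:,0],q[:,1],1);print(n,"rail y@464",np.polyval(f,464),"yaw",np.degrees(np.arctan(f[0])),"zmed",np.median(q[:,2]),"y pct",np.percentile(q[:,1]-np.polyval(f,q[:,0]),[5,95]))
    m=(abs(w[:,0]-462)<90)&(abs(w[:,1]-70)<85)&(w[:,2]>5)&(w[:,2]<17)
    print(n,"base",cv2.minAreaRect(w[m][:,:2].astype(np.float32)))
    m=(abs(w[:,0]-641)<45)&(abs(w[:,1]-13)<20)&(w[:,2]>147)
    print(n,"plate top",cv2.minAreaRect(w[m][:,:2].astype(np.float32)),m.sum())
    m=(abs(w[:,0]-641)<45)&(abs(w[:,1]-13)<20)&(w[:,2]>110)&(w[:,2]<145)
    q=w[m]; 
    if len(q)>20: f=np.polyfit(q[:,0],q[:,1],1);print("face y@641",np.polyval(f,641),"yaw",np.degrees(np.arctan(f[0])),q[:,0].min(),q[:,0].max())
E
```

```text
-20 []
-10 [(60, 1000, 604, 638)]
0 [(60, 2604, 405, 631), (150, 1377, 623, 798), (250, 4261, 713, 800)]
10 [(60, 874, 603, 618), (150, 1060, 713, 729), (250, 8865, 715, 767)]
20 [(60, 1985, 626, 690), (150, 1247, 646, 721), (250, 9301, 649, 740)]
30 [(60, 1950, 611, 649), (150, 2862, 555, 618), (250, 12107, 558, 769), (400, 8826, 514, 614)]
40 [(150, 160, 583, 753), (250, 582, 582, 752), (400, 2389, 519, 579)]
50 []
60 [(150, 369, 572, 601), (250, 1298, 573, 616), (400, 1220, 609, 618)]
70 [(250, 36, 615, 621), (400, 90, 615, 623)]
80 []
top rail y@464 40.46298796850097 yaw 2.945095642736569 zmed 83.33574807438043 y pct [-4.6  4.5]
top base ((463.1736145019531, 72.43492126464844), (140.1224822998047, 129.8689422607422), 2.806821823120117)
top plate top ((640.9937133789062, 13.311580657958984), (7.80620002746582, 69.32634735107422), 81.15495300292969) 98
side rail y@464 35.14305156463749 yaw 2.834359709005105 zmed 82.1144931870515 y pct [-2.8  3.6]
side base ((460.84063720703125, 69.14915466308594), (149.6018829345703, 132.0865936279297), 3.3011112213134766)
side plate top ((640.65771484375, 11.219045639038086), (11.565739631652832, 69.14366149902344), 81.54155731201172) 85
face y@641 8.062207594788404 yaw -8.694633873439477 605.946278555333 675.6576582532385
```

```bash
python3 -m crank '[[[0.2,-0.9,0,0,0,-0.74],[0.2,-0.9,0,0,0,-0.74],[0.2,-0.9,0,0,0,-0.74],[0.2,-0.9,0,0,0,0],[0.2,-0.9,0,0,0,0],[0.2,-0.9,0,0,0,0],[0.2,-0.9,0,0,0,0],[0.2,-0.9,0,0,0,0]]]' 0.0
```

```text
clock: 1.17
eef_pos: [151.7, 398.9, 229.4]
tool_rot: [3.133, 0.002, 3.003]
force: [-0.2, 0.5, 0.3]
width: 42.8
```

```bash
python3 -m crank '[[[-0.91,-0.41,0,0,0,0],[-0.91,-0.41,0,0,0,0],[-0.91,-0.41,0,0,0,0],[-0.91,-0.41,0,0,0,0],[-0.91,-0.41,0,0,0,0],[-0.9,-0.5,0,0,0,0],[-0.6,-0.9,0,0,0,0],[-0.6,-0.9,0,0,0,0],[-0.6,-0.9,0,0,0,0],[-0.6,-0.9,0,0,0,0],[-0.6,-0.9,0,0,0,0],[-0.6,-0.9,0,0,0,0]]]'
```

```text
clock: 2.17
eef_pos: [395.9, 117.3, 231.2]
tool_rot: [3.125, 0.008, 3.022]
force: [1.0, 0.1, 0.1]
width: 42.4
```

```bash
cat > go.py <<'E'
import sys;from h import *
# go.py x y z roll pitch yaw(deg): total units in current tool frame
v=list(map(float,sys.argv[1:7]));s=ctrl.read_state();R=Ro.from_euler("xyz",s["tool_rot"])
d=R.inv().apply(np.array(v[:3])-s["eef_pos"])/30
T=Ro.from_euler("xyz",v[3:],degrees=True)
r=np.degrees((R.inv()*T).as_rotvec())/6
print("shift",d.round(2),"turn",r.round(2),"clock",round(s["clock"],2),"F",s["force"].round(1),"w",round(s["width"],1),"pos",s["eef_pos"].round(1),"rot",np.degrees(s["tool_rot"]).round(1))
E
python3 go.py 629 14 230 180 0 171.5
```

```text
shift [-8.12 -2.5   0.06] turn [0.16 0.07 0.28] clock 2.17 F [1.  0.1 0.1] w 42.4 pos [395.9 117.3 231.2] rot [179.    0.4 173.2]
```

```bash
python3 -m crank '[[[-0.9,-0.28,0,0.08,0.04,0.14],[-0.9,-0.28,0,0.08,0.04,0.14],[-0.9,-0.28,0,0,0,0],[-0.9,-0.28,0,0,0,0],[-0.9,-0.28,0,0,0,0],[-0.9,-0.28,0,0,0,0],[-0.9,-0.28,0,0,0,0],[-0.9,-0.28,0,0,0,0],[-0.8,-0.2,0,0,0,0],[0,0,0,0,0,0]]]'; python3 go.py 629 14 200 180 0 171.5
```

```text
clock: 3.0
eef_pos: [634.5, -8.2, 233.0]
tool_rot: [-3.138, 0.005, 2.979]
force: [0.2, 0.2, 0.4]
width: 42.6
shift [0.3  0.71 1.1 ] turn [-0.03  0.05 -0.14] clock 3.0 F [0.2 0.2 0.4] w 42.6 pos [634.5  -8.2 233. ] rot [-179.8    0.3  170.7]
```

```bash
python3 -m crank '[[[0.3,0.71,0.5,-0.03,0.05,-0.14],[0,0,0.4,0,0,0],[0,0,0,0,0,0]]]'; python3 - <<'E'
from h import *
np.set_printoptions(suppress=True,precision=1)
for n in("wrist","top"):
    p=ctrl.get_image(n);w=pts(p).reshape(-1,3)
    m=(abs(w[:,0]-641)<48)&(abs(w[:,1]-13)<16)&(w[:,2]>144)&(w[:,2]<158)
    print(n,m.sum(),m.sum()>5 and cv2.minAreaRect(w[m][:,:2].astype(np.float32)),np.median(w[m][:,2]))
    if n=="wrist": save(p,"4.png")
E
python3 go.py 629 14 110 180 0 171.5
```

```text
clock: 3.25
eef_pos: [630.8, 12.0, 205.3]
tool_rot: [-3.141, 0.002, 2.989]
force: [-0.0, -0.4, -0.1]
width: 42.8
wrist 1146 ((643.7763061523438, 12.701778411865234), (7.8747878074646, 69.97052764892578), 81.75614929199219) 150.1587339741687
top 0 False nan
shift [0.1  0.   3.24] turn [ 0.01  0.04 -0.03] clock 3.35 F [ 0.5  0.9 -0.4] w 42.3 pos [631.6  13.4 207.1] rot [179.9   0.2 171.3]
  return _methods._mean(a, axis=axis, dtype=dtype,
  ret = ret.dtype.type(ret / rcount)
```

View pics/4.png

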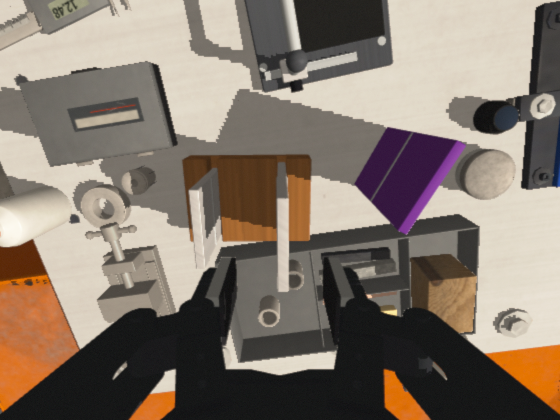

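Picture 4: the wrist view shows the bare tall plate at about (282,230), between the fingers at columns 225 and 340. The short plate at (205,215) is clear of them. Descending to the grasp.

```bash
python3 -m crank '[[[0.1,0,0.8,0,0.04,-0.03],[0,0,0.8,0,0,0],[0,0,0.8,0,0,0],[0,0,0.8,0,0,0],[0,0,0,0,0,0]]]'; python3 go.py 629 14 110 180 0 171.7
```

```text
clock: 3.77
eef_pos: [633.4, 13.8, 115.8]
tool_rot: [3.138, 0.013, 2.994]
force: [-0.5, -1.0, -0.9]
width: 43.0
shift [ 0.15 -0.02  0.19] turn [ 0.03  0.13 -0.03] clock 3.77 F [-0.5 -1.  -0.9] w 43.0 pos [633.4  13.8 115.8] rot [179.8   0.8 171.5]
```

```bash
python3 -m crank '[[[0.1,0,0.19,0.03,0.13,-0.03],[0,0,0,0,0,0]]]'; python3 -m crank '[[[0,0,0,0,0,0],[0,0,0,0,0,0],[0,0,0,0,0,0],[0,0,0,0,0,0],[0,0,0,0,0,0],[0,0,0,0,0,0]]]' 1; python3 go.py 629 14 240 180 0 171.7
```

```text
clock: 3.93
eef_pos: [630.9, 14.1, 111.7]
tool_rot: [3.141, -0.0, 2.997]
force: [0.2, 0.3, 0.6]
width: 43.0
clock: 4.43
eef_pos: [633.9, 14.0, 117.3]
tool_rot: [3.14, 0.007, 2.997]
force: [0.3, -0.0, -3.0]
width: 7.1
shift [ 0.13 -0.02 -4.09] turn [ 0.02  0.07 -0.  ] clock 4.43 F [ 0.3 -0.  -3. ] w 7.1 pos [633.9  14.  117.3] rot [179.9   0.4 171.7]
```

```bash
python3 -m crank '[[[0,0,-0.3,0,0,0],[0,0,-0.6,0.02,0.07,0],[0,0,-0.8,0,0,0],[0,0,-0.8,0,0,0],[0,0,-0.8,0,0,0],[0,0,-0.7,0,0,0]]]'; python3 - <<'E'
from h import *
p=ctrl.get_image("side");save(p,"5.png",(220,120,420,300),4) 
np.savez("c.npz",**p)
w=pts(p).reshape(-1,3);s=ctrl.read_state();t=s["eef_pos"]
R=Ro.from_euler("xyz",s["tool_rot"]); q=R.inv().apply(w-t)
c=p["color"].reshape(-1,3)
m=(abs(q[:,0])<60)&(abs(q[:,1])<12)&(q[:,2]>15)&(q[:,2]<130)
Q=q[m];f,*_=np.linalg.lstsq(np.c_[Q[:,0],Q[:,2],np.ones(len(Q))],Q[:,1],rcond=None)
print(m.sum(),"face y=",f, "tool x range",np.percentile(Q[:,0],[1,99]),"z max",np.percentile(Q[:,2],[95,99,100]))
E
python3 go.py 464 30 250 180 0 182.8
```

```text
clock: 4.93
eef_pos: [628.4, 13.9, 237.7]
tool_rot: [-3.138, -0.016, 2.996]
force: [0.6, -0.0, -2.8]
width: 7.2
1626 face y= [ 6.96174023e-03 -3.13135161e-03 -4.65344300e+00] tool x range [-38.64923727  30.36462517] z max [104.22718465 108.49362423 109.42781926]
shift [ 5.59 -0.28 -0.21] turn [-0.01 -0.08 -1.85] clock 4.98 F [ 2.2 -0.3  0.6] w 7.0 pos [631.1  14.  242.4] rot [-179.9   -0.5  171.7]
```

View pics/5.png

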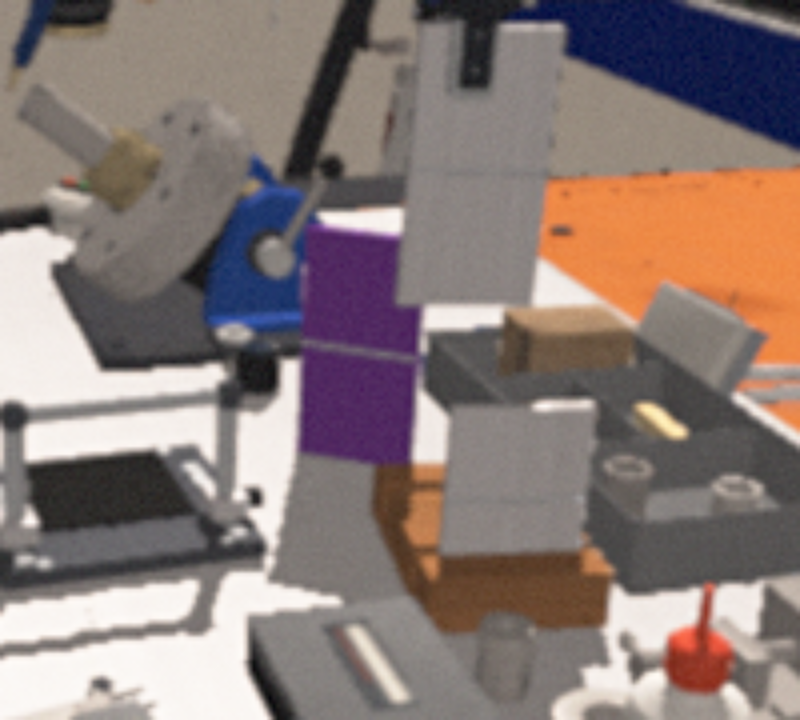

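Picture 5: the tall plate is held upright and clear of the stand, with its foot at about (465,300) in the crop. The fit puts it parallel to the tool, with the foot about 107 mm beyond the TCP. The short plate has not moved.

```bash
python3 -m crank '[[[0.5,0,0,0,-0.04,-0.4],[0.7,0,0,0,-0.04,-0.8],[0.8,0.1,0,0,0,-0.6],[0.8,0.1,0,0,0,0],[0.8,0.1,0,0,0,0],[0.8,0.1,0,0,0,0],[0.8,0.1,0,0,0,0],[0.5,0.1,0,0,0,0],[0,0,0,0,0,0]]]'; python3 go.py 457 60 225 155 0 182.8
```

```text
clock: 5.73
eef_pos: [452.4, 30.5, 244.7]
tool_rot: [-3.139, 0.009, -3.09]
force: [-0.6, -0.8, -2.8]
width: 7.3
shift [-0.2   0.98  0.66] turn [-4.19  0.07  0.05] clock 5.73 F [-0.6 -0.8 -2.8] w 7.3 pos [452.4  30.5 244.7] rot [-179.8    0.5 -177. ]
```

```bash
python3 -m crank '[[[-0.05,0.16,0,-0.7,0.02,0.02],[-0.05,0.16,0,-0.7,0.02,0.02],[-0.05,0.16,0,-0.7,0.02,0.01],[0,0.16,0,-0.7,0,0],[0,0.16,0,-0.7,0,0],[0,0.16,0,-0.69,0,0],[0,0,0,0,0,0],[0,0,0,0,0,0]]]'; python3 go.py 457 60 150 155 0 182.8
```

```text
clock: 6.4
eef_pos: [461.3, 59.1, 252.7]
tool_rot: [2.691, 0.016, -3.09]
force: [-0.4, 0.2, -2.5]
width: 7.2
shift [ 0.2  -1.46  3.1 ] turn [0.14 0.12 0.09] clock 6.4 F [-0.4  0.2 -2.5] w 7.2 pos [461.3  59.1 252.7] rot [ 154.2    0.9 -177.1]
```

```bash
python3 -m crank '[[[0.05,-0.3,0.62,0.07,0.06,0.05],[0.05,-0.3,0.62,0.07,0.06,0.04],[0.05,-0.3,0.62,0,0,0],[0.05,-0.3,0.62,0,0,0],[0,-0.26,0.62,0,0,0],[0,0,0,0,0,0],[0,0,0,0,0,0]]]'; python3 go.py 457 50 122 155 0 182.8
```

```text
clock: 6.98
eef_pos: [462.9, 58.6, 148.5]
tool_rot: [2.724, 0.014, -3.086]
force: [0.9, -0.4, -1.5]
width: 7.4
shift [ 0.22 -0.61  0.69] turn [-0.18  0.09  0.11] clock 6.98 F [ 0.9 -0.4 -1.5] w 7.4 pos [462.9  58.6 148.5] rot [ 156.1    0.8 -176.8]
```

```bash
python3 -m crank '[[[0.1,-0.3,0.35,-0.09,0.05,0.06],[0.1,-0.3,0.35,-0.09,0.04,0.05],[0,0,0,0,0,0]]]'; python3 - <<'E'
from h import *
np.set_printoptions(suppress=True,precision=4)
p=ctrl.get_image("side");save(p,"6.png",(190,130,390,280),4)
w=pts(p).reshape(-1,3);s=ctrl.read_state();t=s["eef_pos"]
R=Ro.from_euler("xyz",s["tool_rot"]); q=R.inv().apply(w-t)
m=(abs(q[:,0])<60)&(abs(q[:,1])<11)&(q[:,2]>0)&(q[:,2]<100)
Q=q[m];f,*_=np.linalg.lstsq(np.c_[Q[:,0],Q[:,2],np.ones(len(Q))],Q[:,1],rcond=None)
print(m.sum(),"face y=",f, "tool x range",np.percentile(Q[:,0],[1,99]),"z max",np.percentile(Q[:,2],[95,99,100]))
E
python3 go.py 457 40 122 155 0 182.8
```

```text
clock: 7.23
eef_pos: [460.9, 51.8, 124.7]
tool_rot: [2.708, 0.008, -3.089]
force: [0.3, -1.0, -3.1]
width: 7.4
888 face y= [ 0.0085 -0.0011 -5.1931] tool x range [-40.7186  28.1925] z max [95.3264 99.2112 99.6636]
shift [ 0.18 -0.42 -0.06] turn [-0.02  0.06  0.08] clock 7.28 F [-0.1  0.8 -1.6] w 7.5 pos [461.6  52.5 125.9] rot [ 155.1    0.5 -176.9]
```

View pics/6.png

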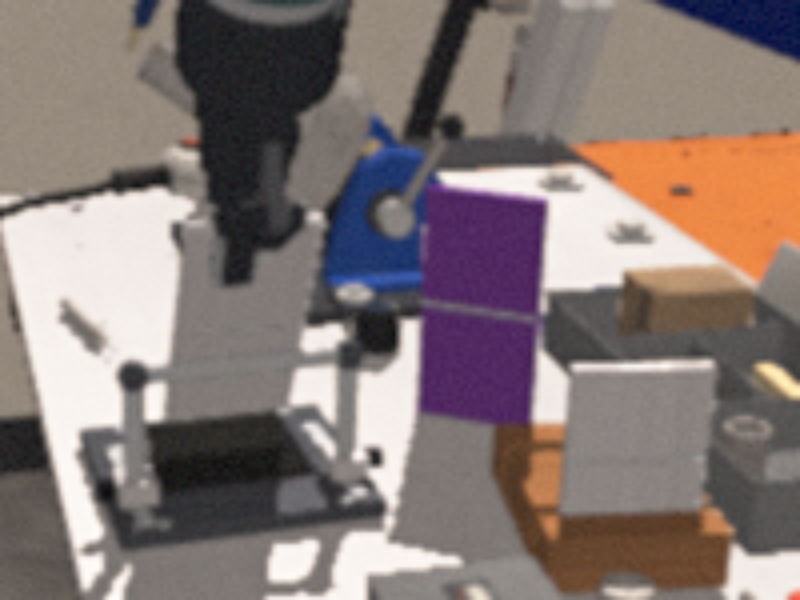

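Picture 6: the tilted plate hangs behind the rail and between the posts, about (240,320) in the crop, and has not touched anything. Now feeling for the rail along tool −y.

```bash
python3 -m crank '[[[0.1,-0.2,-0.05,-0.02,0.05,0.08],[0.08,-0.2,-0.05,0,0,0],[0,0,0,0,0,0]]]'; python3 -m crank '[[[0,-0.1,0,0,0,0],[0,-0.1,0,0,0,0]]]'; python3 go.py 457 34 122 155 0 182.8
```

```text
clock: 7.53
eef_pos: [458.9, 40.0, 126.7]
tool_rot: [2.708, 0.006, -3.091]
force: [0.4, -0.4, -3.5]
width: 6.7
clock: 7.7
eef_pos: [460.1, 34.2, 125.6]
tool_rot: [2.709, 0.009, -3.091]
force: [0.5, -0.5, -2.3]
width: 7.3
shift [ 0.1  -0.05  0.11] turn [-0.03  0.07  0.05] clock 7.7 F [ 0.5 -0.5 -2.3] w 7.3 pos [460.1  34.2 125.6] rot [ 155.2    0.5 -177.1]
```

```bash
python3 -m crank '[[[0,-0.1,0,0,0,0],[0,0,0,0,0,0]]]'; python3 go.py 457 34 122 155 0 182.8
```

```text
clock: 7.87
eef_pos: [460.7, 30.4, 124.5]
tool_rot: [2.71, 0.01, -3.092]
force: [0.0, -0.4, -2.0]
width: 6.9
shift [0.12 0.08 0.13] turn [-0.04  0.09  0.05] clock 7.87 F [ 0.  -0.4 -2. ] w 6.9 pos [460.7  30.4 124.5] rot [ 155.2    0.6 -177.2]
```

```bash
for i in 1 ; do python3 -m crank '[[[0.08,-0.06,0,-0.02,0.06,0.05],[0,0,0,0,0,0]]]'; done; python3 -m crank '[[[0,-0.06,0,0,0,0],[0,0,0,0,0,0]]]'
```

```text
clock: 8.03
eef_pos: [458.3, 28.6, 123.7]
tool_rot: [2.707, 0.002, -3.094]
force: [-0.2, 0.2, -2.5]
width: 7.4
clock: 8.2
eef_pos: [458.3, 28.4, 123.4]
tool_rot: [2.704, 0.001, -3.093]
force: [-0.2, 0.5, -3.4]
width: 7.2
```

```bash
python3 -m crank '[[[0,-0.06,0,0,0,0],[0,0,0,0,0,0]]]';python3 -m crank '[[[0,-0.06,0,0,0,0],[0,0,0,0,0,0]]]'; python3 go.py 457 28 122 155 0 182.8
```

```text
clock: 8.37
eef_pos: [458.3, 28.3, 123.2]
tool_rot: [2.702, 0.001, -3.092]
force: [-0.4, 0.1, -1.6]
width: 7.3
clock: 8.53
eef_pos: [458.2, 28.1, 123.0]
tool_rot: [2.699, 0.001, -3.09]
force: [0.9, 1.3, -0.9]
width: 7.4
shift [ 0.04 -0.02  0.03] turn [ 0.06 -0.    0.02] clock 8.53 F [ 0.9  1.3 -0.9] w 7.4 pos [458.2  28.1 123. ] rot [ 154.6    0.  -177.1]
```

```bash
python3 -m crank '[[[0,-0.12,0,0,0,0],[0,0,0,0,0,0]]]';python3 go.py 457 28 122 155 0 182.8; python3 -m crank '[[[0,-0.12,0,0,0,0]]]';python3 go.py 457 28 122 155 0 182.8
```

```text
clock: 8.7
eef_pos: [458.3, 28.0, 122.9]
tool_rot: [2.694, 0.0, -3.088]
force: [0.1, 0.7, -1.3]
width: 7.2
shift [ 0.04 -0.01  0.03] turn [ 0.11 -0.02  0.04] clock 8.7 F [ 0.1  0.7 -1.3] w 7.2 pos [458.3  28.  122.9] rot [ 154.3    0.  -176.9]
clock: 8.78
eef_pos: [458.3, 27.0, 122.3]
tool_rot: [2.69, -0.0, -3.086]
force: [1.2, 10.2, 11.2]
width: 6.9
shift [0.04 0.03 0.03] turn [ 0.15 -0.03  0.05] clock 8.78 F [ 1.2 10.2 11.2] w 6.9 pos [458.3  27.  122.3] rot [ 154.1   -0.  -176.8]
```

```bash
python3 -m crank '[[[0.03,0.1,0,0.12,0,0.03],[0,0,0,0,0,0]]]'; cat > fit.py <<'E'
from h import *
np.set_printoptions(suppress=True,precision=4)
p=ctrl.get_image("side")
w=pts(p).reshape(-1,3);s=ctrl.read_state();t=s["eef_pos"]
R=Ro.from_euler("xyz",s["tool_rot"]); q=R.inv().apply(w-t)
m=(abs(q[:,0]+6)<34)&(abs(q[:,1]+5)<5)&(q[:,2]>4)&(q[:,2]<60)&((q[:,0]<-15)|(q[:,0]>15)|(q[:,2]>5))
Q=q[m];A=np.c_[Q[:,0],Q[:,2],np.ones(len(Q))]
for _ in range(4):
    f,*_r=np.linalg.lstsq(A,Q[:,1],rcond=None);k=abs(A@f-Q[:,1])<1.5;A=A[k];Q=Q[k]
n=R.apply(np.array([f[0],-1,f[1]])/np.linalg.norm([f[0],-1,f[1]]))
print(len(Q),"face y=",f,"plate lean deg",np.degrees(np.arcsin(-n[2])),"heading",np.degrees(np.arctan2(n[0],-n[1])), "x rng",np.percentile(Q[:,0],[1,99]))
E
python3 fit.py;python3 go.py 457 28 122 155 0 182.8
```

```text
clock: 8.95
eef_pos: [457.5, 29.1, 123.3]
tool_rot: [2.703, -0.001, -3.09]
force: [-0.2, -0.3, -1.8]
width: 7.0
379 face y= [ 0.0017 -0.0203 -2.8651] plate lean deg 23.932203047797007 heading 2.779834020412343 x rng [-39.6516  26.8837]
shift [ 0.02 -0.02  0.02] turn [ 0.02 -0.02  0.01] clock 9.0 F [ 0.1  2.  -2.3] w 7.2 pos [457.6  28.3 122.9] rot [ 1.549e+02 -1.000e-01 -1.771e+02]
```

```bash
python3 -m crank '[[[0,0.05,0.13,0,0,0],[0,0,0.13,0,0,0],[0,0,0,0,0,0]]]'; python3 go.py 457 33.5 111 155 0 182.8;  python3 -m crank '[[[0,0,0.07,0,0,0]]]';python3 go.py 457 33.5 111 155 0 182.8
```

```text
clock: 9.25
eef_pos: [457.4, 31.9, 115.4]
tool_rot: [2.705, -0.001, -3.092]
force: [0.8, 2.8, -1.9]
width: 7.0
shift [ 0.01 -0.01  0.16] turn [ 0.   -0.02  0.  ] clock 9.25 F [ 0.8  2.8 -1.9] w 7.0 pos [457.4  31.9 115.4] rot [ 1.550e+02 -1.000e-01 -1.771e+02]
clock: 9.33
eef_pos: [457.3, 32.8, 113.4]
tool_rot: [2.705, -0.001, -3.092]
force: [-0.3, 2.3, 0.3]
width: 7.3
shift [ 0.01 -0.01  0.08] turn [ 0.   -0.02  0.  ] clock 9.33 F [-0.3  2.3  0.3] w 7.3 pos [457.3  32.8 113.4] rot [ 1.550e+02 -1.000e-01 -1.771e+02]
```

```bash
python3 -m crank '[[[0,0.01,0.05,0,0,0]]]'; python3 -m crank '[[[0,0,0.04,0,0,0]]]'
```

```text
clock: 9.42
eef_pos: [457.2, 33.7, 111.7]
tool_rot: [2.705, -0.002, -3.092]
force: [-0.2, 1.7, -1.3]
width: 6.9
clock: 9.5
eef_pos: [457.1, 34.2, 110.4]
tool_rot: [2.705, -0.002, -3.092]
force: [-0.2, 1.9, 0.9]
width: 7.2
```

```bash
python3 -m crank '[[[0,0,0.04,0,0,0]]]'; python3 go.py 457 33.5 111 155 0 182.8
```

```text
clock: 9.58
eef_pos: [456.9, 34.7, 109.3]
tool_rot: [2.704, -0.002, -3.092]
force: [-2.1, -5.1, 20.1]
width: 7.5
shift [-0.   -0.01 -0.07] turn [ 0.01 -0.02  0.  ] clock 9.58 F [-2.1 -5.1 20.1] w 7.5 pos [456.9  34.7 109.3] rot [ 1.550e+02 -1.000e-01 -1.771e+02]
```

Both contacts are felt: the rail at about 15 N and the pad at about 20 N. Easing off slightly and holding.

```bash
python3 -m crank '[[[0,0,-0.01,0,0,0]]]'; python3 -m crank '[[[0,0,0,0,0,0]]]'; python3 -m crank '[[[0,0,0,0,0,0]]]'; python3 go.py 457 34.7 109.3 155 0 182.8
```

```text
clock: 9.67
eef_pos: [456.9, 34.6, 109.5]
tool_rot: [2.704, -0.002, -3.092]
force: [0.7, 1.8, -1.3]
width: 7.4
clock: 9.75
eef_pos: [456.9, 34.6, 109.5]
tool_rot: [2.704, -0.002, -3.092]
force: [-1.1, 2.6, 1.3]
width: 7.1
clock: 9.83
eef_pos: [456.9, 34.5, 109.5]
tool_rot: [2.704, -0.002, -3.092]
force: [-0.3, 1.3, 0.6]
width: 7.7
shift [-0.    0.    0.01] turn [ 0.01 -0.02 -0.  ] clock 9.83 F [-0.3  1.3  0.6] w 7.7 pos [456.9  34.5 109.5] rot [ 1.550e+02 -1.000e-01 -1.771e+02]
```

```bash
python3 -m crank '[[[0,0,0.025,0,0,0]]]'; python3 -m crank '[[[0,0,0.02,0,0,0]]]'; python3 -m crank '[[[0,0,0.015,0,0,0]]]';
```

```text
clock: 9.92
eef_pos: [457.0, 34.7, 109.2]
tool_rot: [2.704, -0.002, -3.092]
force: [-2.3, -3.2, 15.0]
width: 7.0
clock: 10.0
eef_pos: [457.0, 34.7, 109.2]
tool_rot: [2.704, -0.002, -3.092]
force: [-2.2, -1.3, 10.0]
width: 7.4
clock: 10.08
eef_pos: [456.9, 34.7, 109.3]
tool_rot: [2.704, -0.001, -3.092]
force: [-1.2, -0.5, 5.3]
width: 7.4
```

```bash
python3 -m crank '[[[0,0,0.015,0,0,0]]]'; python3 -m crank '[[[0,0,0.015,0,0,0]]]'; python3 -m crank '[[[0,0,0.015,0,0,0]]]';python3 -m crank '[[[0,0,0.015,0,0,0]]]'; python3 fit.py; python3 go.py 457 34.7 109.3 155 0 182.8
```

```text
clock: 10.17
eef_pos: [456.9, 34.7, 109.3]
tool_rot: [2.704, -0.001, -3.092]
force: [-0.1, 0.7, 5.2]
width: 7.5
clock: 10.25
eef_pos: [456.9, 34.7, 109.3]
tool_rot: [2.704, -0.001, -3.092]
force: [-1.7, -0.1, 5.9]
width: 7.5
clock: 10.33
eef_pos: [456.9, 34.7, 109.3]
tool_rot: [2.704, -0.001, -3.092]
force: [-1.0, -0.2, 5.9]
width: 7.2
clock: 10.42
eef_pos: [456.9, 34.7, 109.3]
tool_rot: [2.704, -0.0, -3.092]
force: [-1.4, 0.2, 5.8]
width: 7.1
369 face y= [ 0.0043  0.0075 -4.2959] plate lean deg 25.502860351523328 heading 2.5402275345501137 x rng [-39.047   26.2932]
shift [-0.  0. -0.] turn [ 0.01 -0.    0.  ] clock 10.47 F [-1.3  0.5  6.3] w 6.8 pos [456.9  34.7 109.3] rot [ 154.9   -0.  -177.2]
```

Held on the pad for over 0.5 s at about 6 N. The camera fit gives a lean of 25.5° and a heading within 0.5° of the rail. Releasing.

```bash
python3 -m crank '[[[0,0,0,0,0,0],[0,0,0,0,0,0],[0,0,0,0,0,0],[0,0,0,0,0,0],[0,0,0,0,0,0]]]' 0.1; python3 fit.py; python3 go.py 457 34.7 109.3 155 0 182.8
```

```text
clock: 10.88
eef_pos: [457.9, 31.9, 108.6]
tool_rot: [2.708, 0.002, -3.096]
force: [0.0, -0.2, 0.2]
width: 38.6
114 face y= [ 0.0125  0.046  -3.8651] plate lean deg 27.452201687537592 heading 1.8677093934389628 x rng [-35.8189  26.4913]
shift [0.03 0.1  0.02] turn [-0.03  0.03 -0.02] clock 10.93 F [-0.  -0.5 -0.4] w 38.6 pos [458.   31.8 108.5] rot [ 1.552e+02  1.000e-01 -1.774e+02]
```

```bash
python3 -m crank '[[[0,0.1,-0.2,0,0,0],[0,0,-0.5,0,0,0],[0,0,-0.7,0,0,0],[0,0,-0.9,0,0,0],[0,0,-0.9,0,0,0],[0,0,-0.9,0,0,0],[0,0,-0.9,0,0,0],[0,0,0,0,0,0]]]'; python3 - <<'E'
from h import *
np.set_printoptions(suppress=True,precision=2)
p=ctrl.get_image("side");w=pts(p)
c=p["color"][130:280,190:390]
cv2.imwrite("pics/7.png",cv2.resize(c,(800,600),interpolation=cv2.INTER_CUBIC)[:,:,::-1])
n=np.array([-.049,.999])
for name,p in(("side",p),("top",ctrl.get_image("top")),("wrist",ctrl.get_image("wrist"))):
    w=pts(p).reshape(-1,3);u=(w[:,:2]-[463,72])@n;x=(w[:,:2]-[463,72])@[.999,.049]
    # rack -x = u ; plate: u from ~8 (foot) to -51 (top, z 141)
    lo,hi=(20,137)
    m=(abs(x)<38)&(w[:,2]>lo)&(w[:,2]<hi)&(abs(u-8+(w[:,2]-14)*.466)<12)
    m&=(abs(w[:,2]-80)>12)
    if m.sum()<20: print(name,"few");continue
    A=np.c_[x[m],w[m][:,2],np.ones(m.sum())];b=u[m]
    for _ in range(6):
        f,*_r=np.linalg.lstsq(A,b,rcond=None);r=abs(A@f-b);k=r<max(1.5,2*r.std());A=A[k];b=b[k]
    print(name,len(b),"lean",np.degrees(np.arctan(-f[1])),"skew",np.degrees(np.arctan(f[0])),"u at z14",f@[0,14,1],"x",np.percentile(A[:,0],[1,99]),"z",np.percentile(A[:,1],[1,99]),"res",np.std(A@f-b))
E
python3 go.py 457 34.7 109.3 155 0 182.8
```

```text
clock: 11.6
eef_pos: [458.6, -30.2, 253.5]
tool_rot: [2.708, -0.004, -3.093]
force: [1.9, -0.2, -0.2]
width: 38.4
side 952 lean 25.11545548969257 skew 0.27520919396853966 u at z14 3.284114584374435 x [-34.73  33.71] z [ 21.79 136.21] res 0.7412047033301968
top 562 lean 25.13560057728821 skew 0.12258065851711528 u at z14 13.324607476828454 x [-33.92  34.4 ] z [ 21.09 135.92] res 0.6743629936062204
wrist 44 lean 24.811301557440714 skew -25.87205107051345 u at z14 -7.698386943130382 x [-32.83 -32.12] z [ 23.14 136.23] res 0.7729816800052884
shift [-0.2  -0.13  5.1 ] turn [ 0.01 -0.11 -0.02] clock 11.75 F [-0.3  0.3 -0.3] w 38.3 pos [455.7 -26.9 249.6] rot [ 154.9   -0.7 -177. ]
```

View pics/7.png

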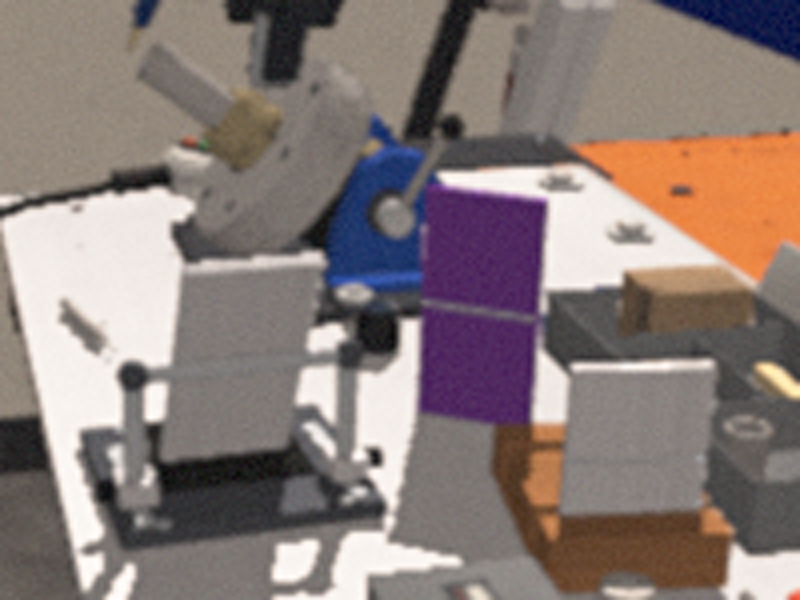

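Picture 7: the plate leans on the rail with its foot on the pad, about (235,455) in the crop. The gripper is clear and the short and purple plates are untouched. Both cameras give a lean of 25.1°, so I'm handing in.

```bash
python3 -c "
from cell import ctrl
print(ctrl.finish_job())"
```

```text
the job is handed in; nothing more can be done
None
```

The taller plate is leaning on the rack's rail at about 25° with its foot on the pad, and the job is handed in. No verdict was reported, so this rests on my own checks.

I gripped the bare tall plate near its top, lifted it out of the stand and tilted it to 25°. I then felt for the rail (about 15 N), eased off, and slid the plate down its own axis onto the pad. Contact peaked at about 20 N. I held it there at about 6 N for half a second, then released and drew back. The clock read about 11.8 s of the 38 s allowed.

**Last checks:**
- **Lean:** 25.1° in both the side and top cameras.
- **Squareness:** within about 0.3° of the rail.
- **Position across the rack:** centred within about 1 mm.
- **Gripper:** clear of everything, and the force reading was back to noise.
- **Other things:** the short plate and the purple look-alike look unmoved in the last side view. I did not measure the small bystanders again.

**Disagreements:**
- **Foot position:** the side and top cameras differ by about 10 mm because they see opposite faces of the 8 mm plate, plus calibration error. Either way the foot is well inside the pad.
- **Wrist camera:** its last fit (−26° skew) used only 44 edge points, so I ignored it.
- **Fit just after release:** it read 27.5° while the fingers partly hid the plate. The later unobstructed views gave 25.1°.

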